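# Fetch the tip-cleaner tin from behind the solvent bottles

## Task

The low aluminium tin of tip cleaner is wanted at the soldering-iron stand, but three bottles stand in front of it in the grey bench caddy. Move all three bottles onto the empty side tray, standing upright, then take out the tin and stand it flat in the empty steel cup of the iron stand, and only then put the bottles back in the caddy, each upright in the dish of its own cap's colour, whichever dish it came from. Do not tip a bottle over, and leave the soldered board lying in front of the caddy where it is.

Things in the scene. Friction and masses are not known exactly. Their poses are not given: they have to be found in the camera images.
- red_bottle (a point): Closed bottle, red screw cap, white plastic body, white label with a red band; loose, 0.1 to 0.2 kg, 120 mm tall. Body 54 mm diameter up to 70 mm, sloping to a 25 mm neck; cap 30 mm diameter, 92 to 120 mm up. Point: bottle's centre, 60 mm above its underside (cap's middle 46 mm above the point); z up its axis. Starts in any one of the three dishes.
- yellow_bottle (a point): Closed bottle, yellow screw cap, amber-brown body, white label with a yellow band; loose, 0.1 to 0.2 kg, 120 mm tall. Body 54 mm diameter up to 70 mm, sloping to a 25 mm neck; cap 30 mm diameter, 92 to 120 mm up. Point: bottle's centre, 60 mm above its underside (cap's middle 46 mm above the point); z up its axis. Starts in any one of the three dishes.
- blue_bottle (a point): Closed bottle, blue screw cap, pale clear-blue body, white label with a blue band; loose, 0.1 to 0.2 kg, 120 mm tall. Body 54 mm diameter up to 70 mm, sloping to a 25 mm neck; cap 30 mm diameter, 92 to 120 mm up. Point: bottle's centre, 60 mm above its underside (cap's middle 46 mm above the point); z up its axis. Starts in any one of the three dishes.
- tin_mid (a point): Low round aluminium tin, dark band and dark spot on its lid; loose, 0.07 to 0.13 kg, 48 mm diameter, 36 mm tall. Point: its centre, 18 mm above its underside. Starts on the caddy floor (6 mm above the bench) behind the gap between two bottles, 15 to 25 mm from either; a low green braid spool (32 mm diameter, 10 mm high) lies about 82 mm beside it along the row, behind the other gap.
- dish_red: Round shallow red dish fixed in the front row of the caddy, 77 mm outside, 71 mm inside diameter, rim 5 mm high. Origin: centre of its underside, 6 mm above the bench; its inner floor is 3 mm above that. x points to the caddy's back, y along the row (pitch 82 mm); the order of colours varies. The grey caddy is 150 x 262 mm, rims 20 mm high (32 mm at the back).
- dish_yellow: Round shallow yellow dish fixed in the front row of the caddy, 77 mm outside, 71 mm inside diameter, rim 5 mm high. Origin: centre of its underside, 6 mm above the bench; its inner floor is 3 mm above that. x points to the caddy's back, y along the row (pitch 82 mm); the order of colours varies. The row of dishes lies 33 mm in front of the caddy's middle.
- dish_blue: Round shallow blue dish fixed in the front row of the caddy, 77 mm outside, 71 mm inside diameter, rim 5 mm high. Origin: centre of its underside, 6 mm above the bench; its inner floor is 3 mm above that. x points to the caddy's back, y along the row (pitch 82 mm); the order of colours varies. The strip for the tin lies about 57 mm behind the line of the dishes.
- tray: Empty shallow dark-grey side tray, fixed, 140 x 270 mm outside (x by y), rim 12 mm high and 3 mm thick, floor 3 mm thick. Origin: centre of its underside; y along its length. It has room for the three bottles in a row along y, about 80 mm apart.
- cup (a point): Empty round steel cup on the dark base of the iron stand, fixed: 63 mm inside, 69 mm outside diameter, rim 5.5 mm above its floor. Point: centre of the cup's floor, 17.5 mm above the bench. y runs from the iron to the cup: the iron (up to 180 mm high) is 124 mm away in -y, and a brass-wool pot (38 mm diameter, top 53 mm above the bench) 30 mm in -x and 82 mm in -y.
- board_mid (a point): Green soldered circuit board lying loose on the grey mat between the robot and the caddy, 105 x 62 mm (x by y), 1.6 mm thick, parts up to 11 mm tall. Point: centre of the bare board.

How it is judged:
On the way, in this order (a step that is already met when the one before it is completed fails the run):
1. all three bottles stand upright and let go on the side tray, the tin still behind in the caddy (x of red_bottle in the frame of tray between -0.05 and 0.05 m and y of red_bottle in the frame of tray between -0.115 and 0.115 m and z of red_bottle in the frame of tray between 0.055 and 0.069 m and angle between each of red_bottle, yellow_bottle, blue_bottle's own z axis and vertical below 0.1 rad and linear speed of each of bottle_red, bottle_yellow, bottle_blue below 0.03 m/s and contact force between the fingers and bottle_red below 0.2 N and x of yellow_bottle in the frame of tray between -0.05 and 0.05 m and y of yellow_bottle in the frame of tray between -0.115 and 0.115 m and z of yellow_bottle in the frame of tray between 0.055 and 0.069 m and contact force between the fingers and bottle_yellow below 0.2 N and x of blue_bottle in the frame of tray between -0.05 and 0.05 m and y of blue_bottle in the frame of tray between -0.115 and 0.115 m and z of blue_bottle in the frame of tray between 0.055 and 0.069 m and contact force between the fingers and bottle_blue below 0.2 N and distance of tin_mid from where it was at the start of the episode below 0.03 m), for 0.2 s.
2. the tin stands flat and let go in the cup of the iron stand, the three bottles still on the tray (horizontal distance between tin_mid and cup below 0.01 m and z of tin_mid in the frame of cup between 0.014 and 0.022 m and angle between each of tin_mid, red_bottle, yellow_bottle, blue_bottle's own z axis and vertical below 0.1 rad and linear speed of each of tin, bottle_red, bottle_yellow, bottle_blue below 0.03 m/s and contact force between the fingers and tin below 0.2 N and x of red_bottle in the frame of tray between -0.05 and 0.05 m and y of red_bottle in the frame of tray between -0.115 and 0.115 m and z of red_bottle in the frame of tray between 0.055 and 0.069 m and contact force between the fingers and bottle_red below 0.2 N and x of yellow_bottle in the frame of tray between -0.05 and 0.05 m and y of yellow_bottle in the frame of tray between -0.115 and 0.115 m and z of yellow_bottle in the frame of tray between 0.055 and 0.069 m and contact force between the fingers and bottle_yellow below 0.2 N and x of blue_bottle in the frame of tray between -0.05 and 0.05 m and y of blue_bottle in the frame of tray between -0.115 and 0.115 m and z of blue_bottle in the frame of tray between 0.055 and 0.069 m and contact force between the fingers and bottle_blue below 0.2 N), for 0.2 s.
At the end, for the whole second after the job is handed in: The tin stands flat in the cup of the iron stand, within 10 mm of its centre; each bottle stands upright in the dish of its cap's colour, down on the dish's floor and within 11 mm of its centre; all released and at rest (horizontal distance between tin_mid and cup below 0.01 m and z of tin_mid in the frame of cup between 0.014 and 0.022 m and angle between each of tin_mid, red_bottle, yellow_bottle, blue_bottle's own z axis and vertical below 0.1 rad and linear speed of each of tin, bottle_red, bottle_yellow, bottle_blue below 0.03 m/s and contact force between the fingers and tin below 0.2 N and horizontal distance between red_bottle and dish_red below 0.011 m and z of red_bottle in the frame of dish_red between 0.058 and 0.066 m and contact force between the fingers and bottle_red below 0.2 N and horizontal distance between yellow_bottle and dish_yellow below 0.011 m and z of yellow_bottle in the frame of dish_yellow between 0.058 and 0.066 m and contact force between the fingers and bottle_yellow below 0.2 N and horizontal distance between blue_bottle and dish_blue below 0.011 m and z of blue_bottle in the frame of dish_blue between 0.058 and 0.066 m and contact force between the fingers and bottle_blue below 0.2 N); the robot touches nothing.
It fails at once if a bottle is tipped over (more than about 35 degrees) (angle between any of red_bottle, yellow_bottle, blue_bottle's own z axis and vertical above 0.6 rad).
It fails at once if the soldered board is pushed more than 20 mm from where it lay (distance of board_mid from where it was at the start of the episode above 0.02 m).
It also fails if it takes over 144 s, if anything falls off the work surface, if the arm or the gripper's body presses on something with over 40 N, if the wrist force passes 120 N, or if a joint passes its speed limit or range.

## Robot

A 6-joint arm with a two-finger parallel gripper is mounted at the origin on the work surface. World frame = base frame: x ahead of the robot, y to its left, z up, the work surface at z = 0. Lengths are in m, angles in rad, forces in N, time in s.
With the tool pointing down it reaches from about 0.3 to 0.775 m from the base axis. Payload 14.6 kg.
Tool frame: the origin (TCP) lies at the very end of the fingers, on their centre line; the grasp point (between the pads) lies 19 mm behind it; z points along the fingers, y is the direction in which the jaws open and shut (so a half turn about z gives the same grasp; the last joint's range is limited). The gripper opens to 94 mm and grips with 3 to 60 N. Pads are 16 mm wide; open, the fingers measure 119 mm over their backs; the gripper's body (75 mm by 177 mm) begins 78 mm behind the grasp point.
Start: joints at [1.159, 0.3, 1.521, -0, 1.321, -0.067], TCP at [0.186, 0.518, 0.205] pointing down, gripper open.
Joint ranges: [-3.03, 3.03], [-0.79, 2.21], [0.23, 2.52], [-1.04, 4.18], [0, 3.07], [-2.55, 2.55]. Speed limits (rad/s): [2.22, 2.22, 2.57, 3.14, 3.14, 3.14].

## Interface

Orientations are given as a unit quaternion [x, y, z, w].
In Python, from workcell import arm gives the robot as it stands.
- The arm moves only by the shell command python3 -m pendant 'ROWS' [FORCE]. ROWS is JSON, a list that holds one entry, the list of rows, each a list of 7 numbers: the opening, from 0 (shut) to 1 (fully open), then the shift along the tool's x, y, z in units of 0.025 m (1.0 is 0.025 m), then the turn, a rotation vector about the tool's x, y, z in units of 0.15 rad (1.0 is 0.15 rad). A call has 1 to 12 rows; each row shifts and turns the commanded pose from where the row before left it, along the tool's axes as they then stand; what a row does not reach is not made up. A row lasts 1/10 s, in which the tool goes at most 50 mm and 8.59 degrees, less where a joint would pass 70% of its speed; a pose out of reach is approached as far as the arm can. A call with a number of a shift or a turn outside -1 to 1 is refused whole. A call with a gripper value outside its range is refused whole. The fingers move at their own pace and stop on an object; FORCE is the grip in N (left out, the last holds). Time passes only in rows, so rows that do not move let the fingers close. It gives the time, the measured TCP pose, the force and the opening at its end, in the units of the state.
- arm.read_state(): the state, without advancing time (a new reading comes with each control period).
- arm.capture(name): name is "side" or "top"; returns a dict with "pixels" (400x640x3 uint8, red, green, blue), "depth" (400x640 float32, m along the optical axis (not along the pixel's ray), 0 where there is no reading), "camera_matrix" (3x3 intrinsics, pixels), "distortion" ([k1, k2, p1, p2, k3] as OpenCV has them; the pictures are not rectified), "rvec" (rotation vector, rad) and "tvec" (3), from world to camera coordinates, as OpenCV has them. Camera axes: x right, y down, z forward; pixel columns grow to the right and rows downward; lengths in m; the calibration is good to about 2 mm. A picture is of the moment at which its call begins.
- arm.close_job(): hands the job in, once; it reports no verdict.
Trained networks look in a picture, given as the dict that the camera call returned (one of the last four; its "shot" number tells which), for a name from the list of things; names that differ only in an ending like _2 or _b are one class to them, and where a whole thing is asked for, a point or a joint stands for the part that bears it (a point fixed in the world has none). Each returns a list of dicts, best first, with "p" (0 to 1); they miss things now and then, are a little off and sometimes report something else, mostly with a low value. They report only what shows in the picture. A call takes as long as a camera call.
- arm.masks_of(picture, label): "region" (400x640 bool, what is visible of it).
- arm.landmark_of(picture, label): "xyz" ([x, y, z] in m, in world coordinates, good to about 4 mm: a listed point, or the origin of a listed thing).
The state is a dict: "time_s": time; "joint_pos": joint angles; "qvel": joint speeds; "joint_efforts": joint torques, N m; "tool_pos": TCP position; "tcp_rot": TCP orientation; "contact_force": force on the tool from outside, world axes, zero at the start; "torque": the same for the moment, N m; "gripper_width": finger opening in m.
Only numpy, scipy, OpenCV 4.12 (cv2) and the standard library are available. Lean on these libraries where they do the work, as an engineer would, in place of code of your own. Each camera call takes 0.05 s, during which the arm holds its last target.

## Working session

There is one attempt and no reset: what is moved stays moved. The work goes in short steps, Python scripts to look and compute and a shell command to move; the robot and the scene stay as the last step left them, time stands still between calls to the robot, and variables do not carry over. Pictures are saved under pics/ and viewed, and the job is handed in when it is done.

```bash
ls; mkdir -p pics; cat > h.py <<'E'
import numpy as np, cv2
from workcell import arm
def save(p,name): cv2.imwrite('pics/'+name+'.png', cv2.cvtColor(p['pixels'],cv2.COLOR_RGB2BGR))
names=['red_bottle','yellow_bottle','blue_bottle','tin_mid','dish_red','dish_yellow','dish_blue','tray','cup','board_mid']
E
python3 - <<'E'
from h import *
s=arm.read_state(); print({k:np.round(v,3) for k,v in s.items()})
for c in ['side','top']:
    p=arm.capture(c); save(p,c+'0')
    R=cv2.Rodrigues(np.array(p['rvec'],float))[0]; print(c,'cam pos',-R.T@np.array(p['tvec']).ravel(),p['camera_matrix'])
    for n in names:
        r=arm.landmark_of(p,n); print(n,[(np.round(a['xyz'],4).tolist(),round(float(a['p']),2)) for a in r[:2]])
E
```

```text
pics
{'time_s': np.float64(0.0), 'joint_pos': array([ 1.159,  0.3  ,  1.522,  0.   ,  1.321, -0.067]), 'qvel': array([ 0.   , -0.   ,  0.   ,  0.001,  0.   , -0.001]), 'joint_efforts': array([-0.0000e+00, -5.3180e+01, -3.5274e+01,  7.1000e-02,  2.4000e-02,
       -0.0000e+00]), 'tool_pos': array([0.186, 0.517, 0.205]), 'tcp_rot': array([ 0.172,  0.985, -0.001, -0.   ]), 'contact_force': array([0.922, 0.394, 0.044]), 'torque': array([-0.   , -0.004,  0.029]), 'gripper_width': np.float64(0.094)}
side cam pos [ 0.2732522  -0.48556365  0.5493914 ] [[380.20305398   0.         319.63105462]
 [  0.         380.20305398 198.92722463]
 [  0.           0.           1.        ]]
red_bottle [([0.6073, 0.0202, 0.0681], 0.75)]
yellow_bottle [([0.6175, 0.1006, 0.07], 0.87), ([0.6047, 0.0184, 0.0041], 0.57)]
blue_bottle [([0.5934, -0.0615, 0.0686], 0.6)]
tin_mid [([0.6523, -0.0312, 0.0236], 0.63)]
dish_red [([0.6046, 0.0169, 0.0032], 0.73)]
dish_yellow [([0.5938, -0.0558, 0.0075], 0.58)]
dish_blue [([0.6229, 0.0992, 0.0081], 0.4)]
tray [([0.4004, 0.2814, 0.0007], 0.94)]
cup [([0.4194, -0.2244, 0.0153], 0.98)]
board_mid [([0.4216, 0.0059, 0.0012], 0.58), ([0.6071, 0.0238, 0.0689], 0.58)]
top cam pos [0.43917935 0.0061698  1.26660467] [[510.68476796   0.         328.2088139 ]
 [  0.         510.68476796 198.97713311]
 [  0.           0.           1.        ]]
red_bottle [([0.6089, 0.0212, 0.0653], 0.97)]
yellow_bottle [([0.621, 0.1033, 0.0681], 0.76)]
blue_bottle [([0.5961, -0.0655, 0.0708], 0.77)]
tin_mid [([0.6615, -0.0262, 0.0226], 0.8)]
dish_red [([0.5951, -0.0594, 0.0072], 0.66)]
dish_yellow [([0.5952, -0.0633, 0.0097], 0.67)]
dish_blue [([0.6163, 0.1031, 0.0084], 0.65)]
tray [([0.4041, 0.2839, -0.0035], 0.7)]
cup [([0.4155, -0.2229, 0.0167], 0.92), ([0.6608, -0.0276, 0.0211], 0.58)]
board_mid []
```

View pics/side0.png

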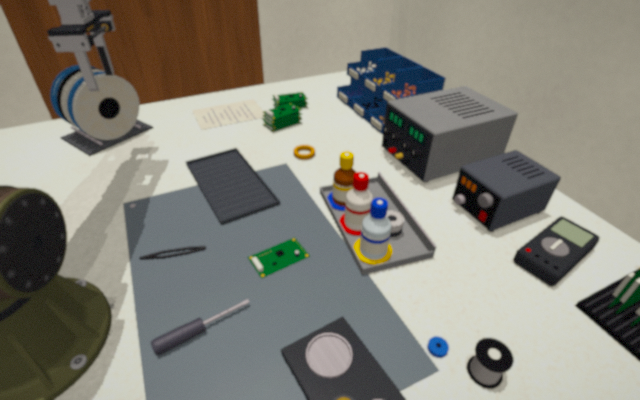

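View pics/top0.png

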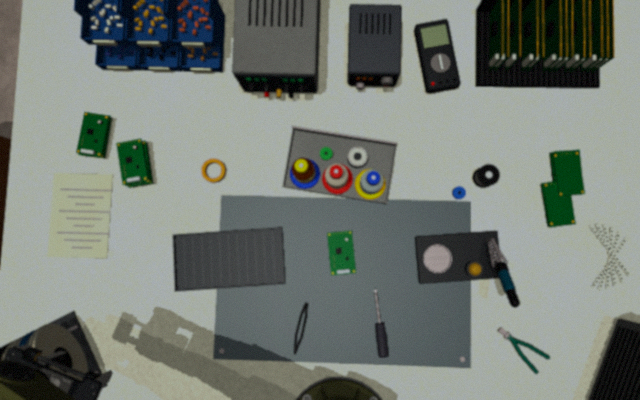

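The side picture shows the yellow-cap bottle in the blue dish (345,185), red in red (358,205), and blue in the yellow dish (377,230). The tin is behind the red/blue gap, and the board lies in front at (278,257). Next I'll measure with depth.

```bash
cat >> h.py <<'E'
def world(p):
    K=p['camera_matrix'];D=np.array(p['distortion'],float);R=cv2.Rodrigues(np.array(p['rvec'],float))[0];t=np.array(p['tvec'],float).ravel()
    d=p['depth'];h,w=d.shape
    uv=np.stack(np.meshgrid(np.arange(w),np.arange(h)),-1).reshape(-1,1,2).astype(np.float64)
    n=cv2.undistortPoints(uv,K,D).reshape(h,w,2)
    c=np.dstack([n[...,0]*d,n[...,1]*d,d])
    W=(c-t)@R; W[d<=0]=np.nan
    return W
def near(W,x,y,r,z0,z1):
    return (np.hypot(W[...,0]-x,W[...,1]-y)<r)&(W[...,2]>z0)&(W[...,2]<z1)
def circ(P):
    (c,r)=cv2.minEnclosingCircle(P[:,:2].astype(np.float32)); return np.round([*P.mean(0),*c,r],4)
E
python3 - <<'E'
from h import *
p=arm.capture('top');W=world(p); hsv=cv2.cvtColor(p['pixels'],cv2.COLOR_RGB2HSV)
for n,x,y in [('red',.608,.02),('yel',.62,.102),('blu',.595,-.063)]:
    m=near(W,x,y,.045,.112,.145); print(n,m.sum(),circ(W[m]))
m=near(W,.655,-.028,.035,.034,.055);print('tin',m.sum(),circ(W[m]))
m=near(W,.417,-.224,.06,-.01,.04)
print('cupz',np.unique(np.round(W[m][:,2],3),return_counts=True))
# bright disc
g=p['pixels'].astype(float).mean(2); mb=near(W,.417,-.224,.055,0,.05)&(g>130)
print('cup',mb.sum(),circ(W[mb]), cv2.minAreaRect(W[mb][:,:2].astype(np.float32)))
# tray
for n in ['tray','dish_red','dish_yellow','dish_blue','tin_mid','cup','board_mid']:
    for r in arm.masks_of(p,n)[:1]:
        M=r['region']&np.isfinite(W[...,0]); Q=W[M]; print(n,round(r['p'],2),M.sum(),Q.mean(0).round(4),cv2.minAreaRect(Q[:,:2].astype(np.float32)))
# iron heights
q=(W[...,0]>.3)&(W[...,0]<.55)&(W[...,1]<-.25)&(W[...,1]>-.5)&(W[...,2]>.03)
print('iron',W[q].min(0),W[q].max(0))
# what is tall in the working region
q=(W[...,0]>.3)&(W[...,0]<.95)&(abs(W[...,1])<.3)&(W[...,2]>.1); print('tall xmin behind', W[q&(W[...,0]>.7)][:,0].min(), W[q][:,2].max())
E
```

```text
red 144 [0.6092 0.0206 0.1282 0.6099 0.0211 0.0155]
yel 146 [0.6204 0.0996 0.1284 0.6214 0.0998 0.0155]
blu 146 [ 0.597  -0.0632  0.1282  0.5978 -0.0642  0.0154]
tin 309 [ 0.6605 -0.0294  0.0414  0.6604 -0.0297  0.0242]
cupz (array([-0.004, -0.003, -0.002, -0.001, -0.   ,  0.001,  0.002,  0.003,
        0.004,  0.005,  0.006,  0.007,  0.008,  0.009,  0.01 ,  0.011,
        0.012,  0.013,  0.014,  0.015,  0.016,  0.017,  0.018,  0.019,
        0.02 ,  0.021,  0.022,  0.023,  0.024,  0.025,  0.026,  0.027,
        0.028,  0.03 ]), array([  3,   7,  12,  19,  25,  34,  16,  19,  21,   8,   2,   4,   4,
         6,  13,  23,  51, 100, 137, 241, 232, 274, 213, 181, 114,  70,
        60,  32,  26,  14,   6,   1,   2,   2]))
cup 503 [ 0.4184 -0.2266  0.0178  0.4184 -0.2257  0.0314] ((0.4185485243797302, -0.22680313885211945), (0.05913374945521355, 0.05997295305132866), 55.608177185058594)
tray 0.76 6347 [0.4016 0.2815 0.0032] ((0.40267977118492126, 0.28337952494621277), (0.14290878176689148, 0.277800977230072), 5.714197158813477)
dish_red 0.6 278 [0.5974 0.0129 0.0116] ((0.6030111312866211,
[... 274 characters left out ...]
6 0.0092] ((0.6111631393432617, 0.09667295217514038), (0.0563211515545845, 0.07396945357322693), 19.776519775390625)
tin_mid 0.84 318 [ 0.659  -0.0294  0.0403] ((0.6599569916725159, -0.029336195439100266), (0.045819900929927826, 0.04624103754758835), 42.99935531616211)
cup 0.8 4415 [ 0.4179 -0.2844  0.0357] ((0.403755247592926, -0.29149794578552246), (0.15917867422103882, 0.22313594818115234), 4.660293102264404)
board_mid 0.8 1144 [0.4253 0.0025 0.0021] ((0.4255993366241455, 0.002370312809944153), (0.11112970858812332, 0.06459128856658936), 7.176902770996094)
iron [ 0.32529508 -0.36981368  0.03004412] [ 0.46802707 -0.29242125  0.18289453]
tall xmin behind 0.8181487036630614 0.152123984382249
```

```bash
python3 - <<'E'
from h import *
p=arm.capture('top'); im=cv2.cvtColor(p['pixels'],cv2.COLOR_RGB2BGR)
cv2.imwrite('pics/c1.png',cv2.resize(im[110:300,160:520],None,fx=2.2,fy=2.2,interpolation=2))
E
```

```text
(no output)
```

View pics/c1.png

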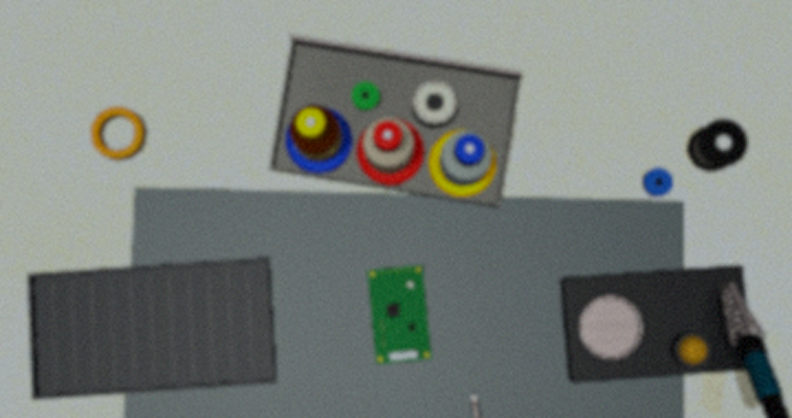

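```bash
python3 -m pendant '[[[0.7,0,0,0,0,0,1],[0.7,0,0,0,0,0,1],[0.7,0,0,0,0,0,1],[0.7,0,0,0,0,0,1],[0.7,0,0,0,0,0,1],[0.7,0,0,0,0,0,1],[0.7,0,0,0,0,0,1],[0.7,0,0,0,0,0,1],[0.7,0,0,0,0,0,0.17],[0.7,0,0,0,0,0,0]]]' 20
cat >> h.py <<'E'
from scipy.spatial.transform import Rotation
def go(x,y,z):
    s=arm.read_state(); R=Rotation.from_quat(s['tcp_rot']).as_matrix(); d=R.T@(np.array([x,y,z])-s['tool_pos'])/.025
    print('t',round(float(s['time_s']),2),'pos',np.round(s['tool_pos'],4),'yaw_y',round(float(np.degrees(np.arctan2(R[1,1],R[0,1]))),2),'tilt',np.round(R[:2,2],3),'w',round(float(s['gripper_width']),4),'F',np.round(s['contact_force'],1),'-> units',np.round(d,2))
E
python3 -c "
from h import *
go(.621,.0997,.16)"
```

```text
time_s: 2.55
tool_pos: [0.1859, 0.5176, 0.2055]
tcp_rot: [0.706, 0.708, -0.0, -0.0]
contact_force: [-0.3, -0.3, -0.4]
gripper_width: 0.0656
t 2.55 pos [0.1859 0.5176 0.2055] yaw_y 0.2 tilt [-0.  0.] w 0.0656 F [-0.3 -0.3 -0.4] -> units [-16.78  17.35   1.82]
```

```bash
python3 -m pendant '[[[0.7,-0.97,1,0,0,0,0],[0.7,-0.97,1,0,0,0,0],[0.7,-0.97,1,0,0,0,0],[0.7,-0.97,1,0,0,0,0],[0.7,-0.97,1,0,0,0,0],[0.7,-0.97,1,0,0,0,0],[0.7,-0.97,1,0,0,0,0],[0.7,-0.97,1,0,0,0,0],[0.7,-0.97,1,0,0,0,0],[0.7,-0.97,1,0,0,0,0],[0.7,-0.97,1,0,0,0,0],[0.7,-0.97,1,0,0,0,0]]]'
python3 -m pendant '[[[0.7,-0.8,0.85,0,0,0,0],[0.7,-0.8,0.85,0,0,0,0],[0.7,-0.8,0.85,0,0,0,0],[0.7,-0.8,0.85,0,0,0,0],[0.7,-0.8,0.85,0,0,0,0],[0.7,-0.8,0.85,0,0,0,0],[0.7,-0.34,0.25,0,0,0,0],[0.7,0,0,0.9,0,0,0],[0.7,0,0,0.92,0,0,0],[0.7,0,0,0,0,0,0],[0.7,0,0,0,0,0,0]]]'
python3 -c "
from h import *
go(.621,.0997,.096)"
```

```text
time_s: 3.75
tool_pos: [0.487, 0.2256, 0.2056]
tcp_rot: [0.705, 0.709, 0.0, 0.0]
contact_force: [-0.3, 0.2, -0.0]
gripper_width: 0.0662
time_s: 4.85
tool_pos: [0.6197, 0.0987, 0.1606]
tcp_rot: [0.706, 0.708, 0.0, -0.0]
contact_force: [-0.5, -0.9, -0.6]
gripper_width: 0.0658
t 4.85 pos [0.6197 0.0987 0.1606] yaw_y 0.13 tilt [-0.  0.] w 0.0658 F [-0.5 -0.9 -0.6] -> units [0.04 0.05 2.58]
```

```bash
python3 -m pendant '[[[0.7,0.04,0.05,0.6,0,0,0],[0.7,0,0,0.6,0,0,0],[0.7,0,0,0.6,0,0,0],[0.7,0,0,0.6,0,0,0],[0.7,0,0,0.18,0,0,0],[0.7,0,0,0,0,0,0],[0,0,0,0,0,0,0],[0,0,0,0,0,0,0],[0,0,0,0,0,0,0],[0,0,0,0,0,0,0],[0,0,0,0,0,0,0],[0,0,0,0,0,0,0]]]' 20
python3 -m pendant '[[[0,0,0,0,0,0,0],[0,0,0,0,0,0,0],[0,0,0,-0.3,0,0,0],[0,0,0,-0.6,0,0,0],[0,0,0,-0.6,0,0,0],[0,0,0,-0.6,0,0,0],[0,0,0,-0.4,0,0,0],[0,0,0,0,0,0,0]]]' 20
python3 -c "
from h import *
go(.397,.363,.155)"
```

```text
time_s: 6.05
tool_pos: [0.6211, 0.0993, 0.0956]
tcp_rot: [0.707, 0.707, 0.0, 0.0]
contact_force: [-0.8, -0.4, 0.2]
gripper_width: 0.0295
time_s: 6.85
tool_pos: [0.6218, 0.0994, 0.1601]
tcp_rot: [0.707, 0.707, 0.001, 0.001]
contact_force: [-0.8, -1.1, -1.5]
gripper_width: 0.0297
t 6.85 pos [0.6218 0.0994 0.1601] yaw_y 0.03 tilt [0.003 0.   ] w 0.0297 F [-0.8 -1.1 -1.5] -> units [10.55 -8.99  0.18]
```

```bash
python3 -m pendant '[[[0,0.4,-0.34,0,0,0,0],[0,0.8,-0.68,0,0,0,0],[0,0.9,-0.77,0,0,0,0],[0,0.9,-0.77,0,0,0,0],[0,0.9,-0.77,0,0,0,0],[0,0.9,-0.77,0,0,0,0],[0,0.9,-0.77,0,0,0,0],[0,0.9,-0.77,0,0,0,0],[0,0.9,-0.77,0,0,0,0],[0,0.9,-0.77,0,0,0,0],[0,0.9,-0.77,0,0,0,0],[0,0.8,-0.68,0,0,0,0]]]'
python3 -m pendant '[[[0,0.45,-0.36,0,0,0,0],[0,0,0,0,0,0,0],[0,0,0,0,0,0,0]]]'
python3 -c "
from h import *
go(.397,.363,.091)"
```

```text
time_s: 8.05
tool_pos: [0.4031, 0.3527, 0.1572]
tcp_rot: [0.707, 0.707, -0.001, -0.0]
contact_force: [-0.7, -0.5, -1.8]
gripper_width: 0.0293
time_s: 8.35
tool_pos: [0.3963, 0.3626, 0.1576]
tcp_rot: [0.707, 0.707, -0.0, 0.0]
contact_force: [0.1, -0.3, -2.6]
gripper_width: 0.0297
t 8.35 pos [0.3963 0.3626 0.1576] yaw_y 0.05 tilt [-0.    -0.001] w 0.0297 F [ 0.1 -0.3 -2.6] -> units [0.02 0.03 2.66]
```

```bash
python3 -m pendant '[[[0,0,0,0.5,0,0,0],[0,0,0,0.6,0,0,0],[0,0,0,0.6,0,0,0],[0,0,0,0.5,0,0,0],[0,0,0,0.3,0,0,0],[0,0,0,0.18,0,0,0],[0,0,0,0,0,0,0],[0.3,0,0,0,0,0,0],[0.7,0,0,0,0,0,0],[0.7,0,0,0,0,0,0],[0.7,0,0,0,0,0,0]]]'
python3 -m pendant '[[[0.7,0,0,0,0,0,0],[0.7,0,0,-0.5,0,0,0],[0.7,0,0,-0.8,0,0,0],[0.7,0,0,-0.8,0,0,0],[0.7,0,0,-0.6,0,0,0],[0.7,0,0,0,0,0,0]]]'
python3 - <<'E'
from h import *
go(.610,.021,.155)
p=arm.capture('side');save(p,'s1')
p=arm.capture('top');print([(r['xyz'],r['p']) for r in arm.landmark_of(p,'yellow_bottle')])
E
```

```text
time_s: 9.45
tool_pos: [0.3964, 0.3631, 0.0913]
tcp_rot: [0.707, 0.707, 0.0, 0.0]
contact_force: [0.2, -0.7, 0.5]
gripper_width: 0.0504
time_s: 10.05
tool_pos: [0.397, 0.3636, 0.1612]
tcp_rot: [0.707, 0.707, 0.002, 0.0]
contact_force: [-0.0, 0.6, -1.1]
gripper_width: 0.0658
t 10.05 pos [0.397  0.3636 0.1612] yaw_y 0.03 tilt [0.003 0.003] w 0.0658 F [-0.   0.6 -1.1] -> units [-13.71   8.51   0.24]
[([0.3951, 0.3687, 0.0628], 0.82)]
```

View pics/s1.png

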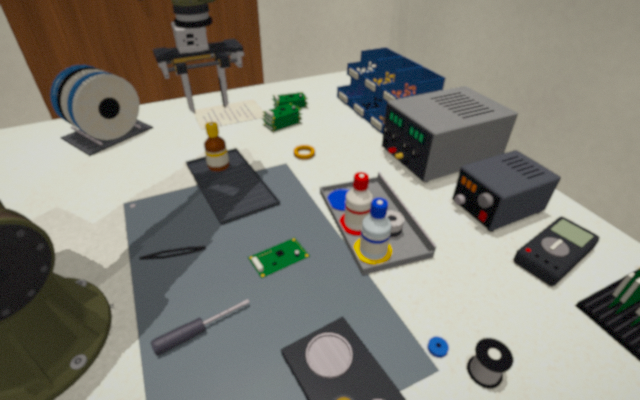

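The yellow bottle is standing on the tray at (215,150). Red is next.

```bash
python3 -m pendant '[[[0.7,-1,0.62,0,0,0,0],[0.7,-1,0.62,0,0,0,0],[0.7,-1,0.62,0,0,0,0],[0.7,-1,0.62,0,0,0,0],[0.7,-1,0.62,0,0,0,0],[0.7,-1,0.62,0,0,0,0],[0.7,-1,0.62,0,0,0,0],[0.7,-1,0.62,0,0,0,0],[0.7,-1,0.62,0,0,0,0],[0.7,-1,0.62,0,0,0,0],[0.7,-1,0.62,0,0,0,0],[0.7,-1,0.62,0,0,0,0]]]'
python3 -m pendant '[[[0.7,-0.9,0.57,0,0,0,0],[0.7,-0.7,0.45,0,0,0,0],[0.7,-0.1,0.05,0,0,0,0],[0.7,0,0,0,0,0,0],[0.7,0,0,0,0,0,0]]]'
python3 -c "
from h import *
go(.610,.021,.096)"
```

```text
time_s: 11.4
tool_pos: [0.5825, 0.0619, 0.1574]
tcp_rot: [0.707, 0.707, -0.001, -0.001]
contact_force: [-0.3, 0.5, 0.4]
gripper_width: 0.0656
time_s: 11.9
tool_pos: [0.6086, 0.0214, 0.158]
tcp_rot: [0.707, 0.707, -0.0, -0.0]
contact_force: [0.2, -0.5, -0.5]
gripper_width: 0.0661
t 11.9 pos [0.6086 0.0214 0.158 ] yaw_y 0.06 tilt [-0.001  0.   ] w 0.0661 F [ 0.2 -0.5 -0.5] -> units [-0.02  0.06  2.48]
```

```bash
python3 -m pendant '[[[0.7,-0.02,0.06,0.6,0,0,0],[0.7,0,0,0.6,0,0,0],[0.7,0,0,0.6,0,0,0],[0.7,0,0,0.5,0,0,0],[0.7,0,0,0.18,0,0,0],[0.7,0,0,0,0,0,0],[0,0,0,0,0,0,0],[0,0,0,0,0,0,0],[0,0,0,0,0,0,0],[0,0,0,0,0,0,0],[0,0,0,0,0,0,0],[0,0,0,0,0,0,0]]]' 20
python3 -m pendant '[[[0,0,0,0,0,0,0],[0,0,0,0,0,0,0],[0,0,0,-0.3,0,0,0],[0,0,0,-0.6,0,0,0],[0,0,0,-0.6,0,0,0],[0,0,0,-0.6,0,0,0],[0,0,0,-0.4,0,0,0],[0,0,0,0,0,0,0]]]' 20
python3 -c "
from h import *
go(.402,.283,.158)"
```

```text
time_s: 13.1
tool_pos: [0.6107, 0.0201, 0.0965]
tcp_rot: [0.707, 0.707, 0.0, 0.0]
contact_force: [-0.5, 0.4, 0.9]
gripper_width: 0.0294
time_s: 13.9
tool_pos: [0.6113, 0.0201, 0.161]
tcp_rot: [0.707, 0.707, 0.001, 0.001]
contact_force: [0.5, 0.0, -0.6]
gripper_width: 0.0298
t 13.9 pos [0.6113 0.0201 0.161 ] yaw_y 0.03 tilt [ 0.003 -0.   ] w 0.0298 F [ 0.5  0.  -0.6] -> units [10.52 -8.37  0.1 ]
```

```bash
python3 -m pendant '[[[0,0.4,-0.32,0,0,0,0],[0,0.8,-0.64,0,0,0,0],[0,0.9,-0.72,0,0,0,0],[0,0.9,-0.72,0,0,0,0],[0,0.9,-0.72,0,0,0,0],[0,0.9,-0.72,0,0,0,0],[0,0.9,-0.72,0,0,0,0],[0,0.9,-0.72,0,0,0,0],[0,0.9,-0.72,0,0,0,0],[0,0.9,-0.72,0,0,0,0],[0,0.9,-0.72,0,0,0,0],[0,0.8,-0.64,0,0,0,0]]]'
python3 -m pendant '[[[0,0.42,-0.29,0,0,0,0],[0,0,0,0,0,0,0],[0,0,0,0,0,0,0]]]'
python3 -c "
from h import *
go(.402,.283,.091)"
```

```text
time_s: 15.1
tool_pos: [0.4065, 0.2735, 0.1582]
tcp_rot: [0.707, 0.707, -0.001, -0.0]
contact_force: [0.8, 0.7, -1.5]
gripper_width: 0.0301
time_s: 15.4
tool_pos: [0.4014, 0.2826, 0.1587]
tcp_rot: [0.707, 0.707, -0.0, 0.0]
contact_force: [0.6, 0.6, -0.6]
gripper_width: 0.0296
t 15.4 pos [0.4014 0.2826 0.1587] yaw_y 0.04 tilt [-0. -0.] w 0.0296 F [ 0.6  0.6 -0.6] -> units [0.02 0.03 2.71]
```

```bash
python3 -m pendant '[[[0,0,0,0.5,0,0,0],[0,0,0,0.6,0,0,0],[0,0,0,0.6,0,0,0],[0,0,0,0.5,0,0,0],[0,0,0,0.3,0,0,0],[0,0,0,0.2,0,0,0],[0,0,0,0,0,0,0],[0.3,0,0,0,0,0,0],[0.7,0,0,0,0,0,0],[0.7,0,0,0,0,0,0],[0.7,0,0,0,0,0,0]]]'
python3 -m pendant '[[[0.7,0,0,0,0,0,0],[0.7,0,0,-0.5,0,0,0],[0.7,0,0,-0.8,0,0,0],[0.7,0,0,-0.8,0,0,0],[0.7,0,0,-0.6,0,0,0],[0.7,0,0,0,0,0,0]]]'
python3 - <<'E'
from h import *
go(.598,-.064,.158)
p=arm.capture('side');save(p,'s2')
p=arm.capture('top');print([[(np.round(r['xyz'],4),r['p']) for r in arm.landmark_of(p,n)[:1]] for n in names[:4]])
E
```

```text
time_s: 16.5
tool_pos: [0.4014, 0.2831, 0.0917]
tcp_rot: [0.707, 0.707, 0.0, 0.0]
contact_force: [0.8, -0.3, -0.2]
gripper_width: 0.0499
time_s: 17.1
tool_pos: [0.4021, 0.2835, 0.1615]
tcp_rot: [0.707, 0.707, 0.002, 0.0]
contact_force: [0.6, 0.5, -0.7]
gripper_width: 0.0659
t 17.1 pos [0.4021 0.2835 0.1615] yaw_y 0.03 tilt [0.004 0.002] w 0.0659 F [ 0.6  0.5 -0.7] -> units [-13.9    7.83   0.14]
[[(array([0.4003, 0.2834, 0.0628]), 0.8)], [], [(array([ 0.5989, -0.0634,  0.0718]), 0.78)], [(array([ 0.6615, -0.0291,  0.023 ]), 0.72)]]
```

View pics/s2.png

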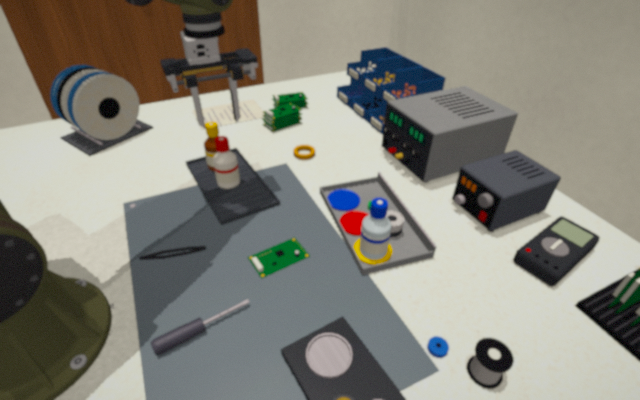

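Red and yellow are both upright on the tray, at (227,165) and (212,150). Blue is next.

```bash
python3 -m pendant '[[[0.7,-1,0.56,0,0,0,0],[0.7,-1,0.56,0,0,0,0],[0.7,-1,0.56,0,0,0,0],[0.7,-1,0.56,0,0,0,0],[0.7,-1,0.56,0,0,0,0],[0.7,-1,0.56,0,0,0,0],[0.7,-1,0.56,0,0,0,0],[0.7,-1,0.56,0,0,0,0],[0.7,-1,0.56,0,0,0,0],[0.7,-1,0.56,0,0,0,0],[0.7,-1,0.56,0,0,0,0],[0.7,-1,0.56,0,0,0,0]]]'
python3 -m pendant '[[[0.7,-0.9,0.56,0,0,0,0],[0.7,-0.8,0.5,0,0,0,0],[0.7,-0.2,0.05,0,0,0,0],[0.7,0,0,0,0,0,0],[0.7,0,0,0,0,0,0]]]'
python3 -c "
from h import *
go(.598,-.064,.096)"
```

```text
time_s: 18.6
tool_pos: [0.5697, -0.0181, 0.1583]
tcp_rot: [0.707, 0.707, -0.0, -0.0]
contact_force: [0.7, -0.2, 0.3]
gripper_width: 0.0659
time_s: 19.1
tool_pos: [0.5967, -0.0637, 0.1587]
tcp_rot: [0.707, 0.707, -0.0, -0.0]
contact_force: [0.6, -0.7, 0.2]
gripper_width: 0.0658
t 19.1 pos [ 0.5967 -0.0637  0.1587] yaw_y 0.05 tilt [-0.001  0.   ] w 0.0658 F [ 0.6 -0.7  0.2] -> units [-0.01  0.05  2.51]
```

```bash
python3 -m pendant '[[[0.7,0,0.05,0.6,0,0,0],[0.7,0,0,0.6,0,0,0],[0.7,0,0,0.6,0,0,0],[0.7,0,0,0.5,0,0,0],[0.7,0,0,0.21,0,0,0],[0.7,0,0,0,0,0,0],[0,0,0,0,0,0,0],[0,0,0,0,0,0,0],[0,0,0,0,0,0,0],[0,0,0,0,0,0,0],[0,0,0,0,0,0,0],[0,0,0,0,0,0,0]]]' 20
python3 -m pendant '[[[0,0,0,0,0,0,0],[0,0,0,0,0,0,0],[0,0,0,-0.3,0,0,0],[0,0,0,-0.6,0,0,0],[0,0,0,-0.6,0,0,0],[0,0,0,-0.6,0,0,0],[0,0,0,-0.4,0,0,0],[0,0,0,0,0,0,0]]]' 20
python3 -c "
from h import *
go(.407,.204,.158)"
```

```text
time_s: 20.3
tool_pos: [0.5984, -0.0644, 0.0963]
tcp_rot: [0.707, 0.707, 0.0, 0.0]
contact_force: [-0.6, 0.7, 0.5]
gripper_width: 0.0296
time_s: 21.1
tool_pos: [0.5991, -0.0645, 0.1608]
tcp_rot: [0.707, 0.707, 0.001, 0.001]
contact_force: [-0.0, 0.5, -1.1]
gripper_width: 0.0295
t 21.1 pos [ 0.5991 -0.0645  0.1608] yaw_y 0.03 tilt [ 0.003 -0.001] w 0.0295 F [-0.   0.5 -1.1] -> units [10.74 -7.68  0.08]
```

```bash
python3 -m pendant '[[[0,0.4,-0.29,0,0,0,0],[0,0.8,-0.58,0,0,0,0],[0,0.9,-0.64,0,0,0,0],[0,0.9,-0.64,0,0,0,0],[0,0.9,-0.64,0,0,0,0],[0,0.9,-0.64,0,0,0,0],[0,0.9,-0.64,0,0,0,0],[0,0.9,-0.64,0,0,0,0],[0,0.9,-0.64,0,0,0,0],[0,0.9,-0.64,0,0,0,0],[0,0.9,-0.64,0,0,0,0],[0,0.9,-0.64,0,0,0,0]]]'
python3 -m pendant '[[[0,0.54,-0.38,0,0,0,0],[0,0,0,0,0,0,0],[0,0,0,0,0,0,0]]]'
python3 -c "
from h import *
go(.407,.204,.091)"
```

```text
time_s: 22.3
tool_pos: [0.4148, 0.1914, 0.158]
tcp_rot: [0.707, 0.707, -0.001, -0.0]
contact_force: [0.4, 0.3, -1.7]
gripper_width: 0.0296
time_s: 22.6
tool_pos: [0.4066, 0.2039, 0.1583]
tcp_rot: [0.707, 0.708, -0.0, -0.0]
contact_force: [1.0, 0.1, -0.9]
gripper_width: 0.0298
t 22.6 pos [0.4066 0.2039 0.1583] yaw_y 0.08 tilt [-0.001 -0.   ] w 0.0298 F [ 1.   0.1 -0.9] -> units [0.   0.02 2.69]
```

```bash
python3 -m pendant '[[[0,0,0,0.5,0,0,0],[0,0,0,0.6,0,0,0],[0,0,0,0.6,0,0,0],[0,0,0,0.5,0,0,0],[0,0,0,0.3,0,0,0],[0,0,0,0.19,0,0,0],[0,0,0,0,0,0,0],[0.3,0,0,0,0,0,0],[0.7,0,0,0,0,0,0],[0.7,0,0,0,0,0,0],[0.7,0,0,0,0,0,0]]]'
python3 -m pendant '[[[0.7,0,0,0,0,0,0],[0.7,0,0,-0.5,0,0,0],[0.7,0,0,-0.8,0,0,0],[0.7,0,0,-0.8,0,0,0],[0.7,0,0,-0.6,0,0,0],[0.7,0,0,0,0,0,0],[0.7,0,0,0,0,0,0]]]'
python3 - <<'E'
from h import *
go(.660,-.0297,.12)
p=arm.capture('side');save(p,'s3')
p=arm.capture('top');save(p,'t3');W=world(p)
for n in names: print(n,[(np.round(r['xyz'],4).tolist(),round(float(r['p']),2)) for r in arm.landmark_of(p,n)[:1]])
m=near(W,.66,-.029,.035,.034,.055);print('tin',m.sum(),circ(W[m]))
hsv=cv2.cvtColor(p['pixels'],cv2.COLOR_RGB2HSV)
for n,x,y,lo,hi in [('blue',.62,.1,105,130),('red',.608,.02,-1,8),('yellow',.597,-.063,20,35)]:
    m=near(W,x,y,.055,-.01,.04)&(hsv[...,0]>=lo)&(hsv[...,0]<=hi)&(hsv[...,1]>120); 
    print(n,m.sum(),circ(W[m]),cv2.minAreaRect(W[m][:,:2].astype(np.float32))[:2])
E
```

```text
time_s: 23.7
tool_pos: [0.4072, 0.2041, 0.0917]
tcp_rot: [0.707, 0.707, 0.0, 0.0]
contact_force: [0.0, -0.0, 1.0]
gripper_width: 0.0502
time_s: 24.4
tool_pos: [0.407, 0.204, 0.159]
tcp_rot: [0.707, 0.707, 0.0, 0.0]
contact_force: [-0.4, -0.3, 0.2]
gripper_width: 0.0658
t 24.4 pos [0.407 0.204 0.159] yaw_y 0.03 tilt [0. 0.] w 0.0658 F [-0.4 -0.3  0.2] -> units [-9.35 10.11  1.56]
red_bottle []
yellow_bottle [([0.3956, 0.3671, 0.0598], 0.36)]
blue_bottle [([0.4058, 0.2048, 0.0626], 0.52)]
tin_mid [([0.6592, -0.0262, 0.0243], 0.71)]
dish_red [([0.6075, 0.0172, 0.0046], 0.7)]
dish_yellow [([0.5982, -0.0629, 0.0071], 0.68)]
dish_blue [([0.6183, 0.1046, 0.0078], 0.96)]
tray []
cup [([0.4117, -0.224, 0.0155], 0.56)]
board_mid [([0.4277, 0.005, 0.0031], 0.77)]
tin 308 [ 0.6605 -0.0294  0.0418  0.6608 -0.0295  0.0242]
blue 713 [0.6192 0.1001 0.0091 0.6185 0.0994 0.0385] ((0.6181563138961792, 0.10009068250656128), (0.07421953976154327, 0.07261157035827637))
red 720 [0.6084 0.0189 0.0092 0.608  0.0193 0.039 ] ((0.6082234382629395, 0.018941957503557205), (0.0747610405087471, 0.07634071260690689))
yellow 773 [ 0.5967 -0.0624  0.0094  0.5968 -0.0618  0.0399] ((0.5972521901130676, -0.06265057623386383), (0.07560179382562637, 0.07770316302776337))
```

View pics/s3.png

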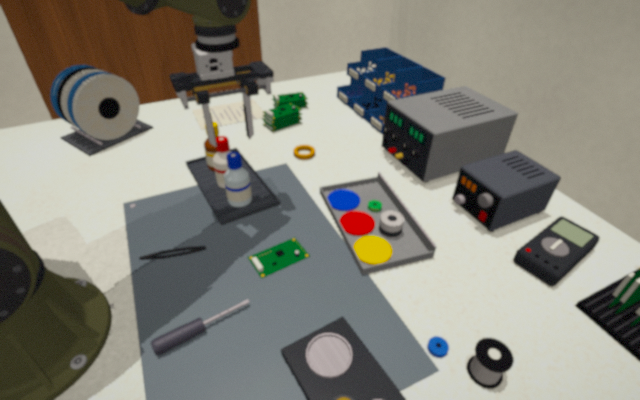

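View pics/t3.png

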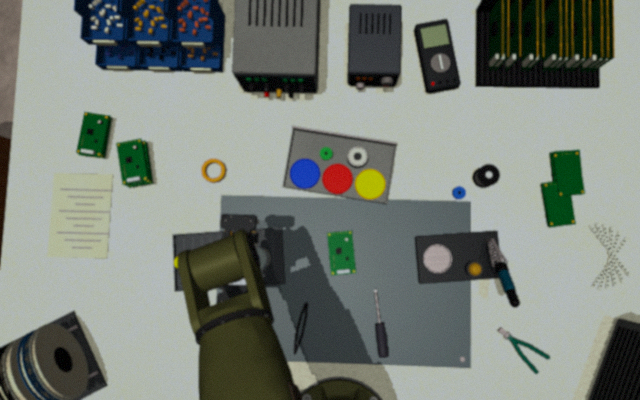

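All three bottles are upright on the tray, and the dishes, tin and spool are clear. Now the tin.

```bash
python3 -m pendant '[[[0.75,-0.85,0.92,0,0,0,0],[0.75,-0.85,0.92,0,0,0,0],[0.75,-0.85,0.92,0,0,0,0],[0.75,-0.85,0.92,0,0,0,0],[0.75,-0.85,0.92,0,0,0,0],[0.75,-0.85,0.92,0,0,0,0],[0.75,-0.85,0.92,0,0,0,0],[0.75,-0.85,0.92,0,0,0,0],[0.75,-0.85,0.92,0,0,0,0],[0.75,-0.85,0.92,0,0,0,0],[0.75,-0.85,0.92,0,0,0,0],[0.75,0,0,0,0,0,0]]]'
python3 -m pendant '[[[0.75,0,0,0,0,0,-1],[0.75,0,0,0,0,0,-1],[0.75,0,0,0,0,0,-1],[0.75,0,0,0,0,0,-1],[0.75,0,0,0,0,0,-1],[0.75,0,0,0,0,0,-1],[0.75,0,0,0,0,0,-1],[0.75,0,0,0,0,0,-1],[0.75,0,0,0,0,0,-1],[0.75,0,0,0,0,0,-1],[0.75,0,0,0,0,0,-0.47],[0.75,0,0,0,0,0,0]]]'
python3 -c "
from h import *
go(.6606,-.0295,.08)"
```

```text
time_s: 26.2
tool_pos: [0.6615, -0.0322, 0.158]
tcp_rot: [0.708, 0.706, -0.0, -0.0]
contact_force: [0.8, 0.2, -1.7]
gripper_width: 0.0705
time_s: 27.4
tool_pos: [0.6598, -0.0291, 0.1589]
tcp_rot: [-0.001, 1.0, 0.0, -0.0]
contact_force: [0.3, -0.1, -1.0]
gripper_width: 0.0704
t 27.4 pos [ 0.6598 -0.0291  0.1589] yaw_y 90.09 tilt [-0.  0.] w 0.0704 F [ 0.3 -0.1 -1. ] -> units [-0.03 -0.02  3.16]
```

```bash
python3 -m pendant '[[[0.75,-0.03,-0.02,0.8,0,0,0],[0.75,0,0,0.9,0,0,0],[0.75,0,0,0.9,0,0,0],[0.75,0,0,0.9,0,0,0],[0.75,0,0,0.8,0,0,0],[0.75,0,0,0.7,0,0,0],[0.75,0,0,0.5,0,0,0],[0.75,0,0,0.3,0,0,0],[0.75,0,0,0,0,0,0],[0.75,0,0,0,0,0,0]]]' 20
python3 -m pendant '[[[0,0,0,0,0,0,0],[0,0,0,0,0,0,0],[0,0,0,0,0,0,0],[0,0,0,0,0,0,0],[0,0,0,0,0,0,0],[0,0,0,0,0,0,0]]]' 20
python3 -m pendant '[[[0,0,0,-0.3,0,0,0],[0,0,0,-0.6,0,0,0],[0,0,0,-0.8,0,0,0],[0,0,0,-0.8,0,0,0],[0,0,0,-0.8,0,0,0],[0,0,0,-0.7,0,0,0],[0,0,0,0,0,0,0]]]' 20
python3 -c "
from h import *
go(.4184,-.226,.114)"
```

```text
time_s: 28.4
tool_pos: [0.6613, -0.0301, 0.0147]
tcp_rot: [0.0, 1.0, -0.0, 0.0]
contact_force: [-0.7, 0.1, 0.3]
gripper_width: 0.0701
time_s: 29.0
tool_pos: [0.6611, -0.0301, 0.0144]
tcp_rot: [-0.0, 1.0, 0.0, 0.0]
contact_force: [-0.8, 0.7, 5.3]
gripper_width: 0.0478
time_s: 29.7
tool_pos: [0.6621, -0.0303, 0.1176]
tcp_rot: [-0.0, 1.0, -0.0, 0.002]
contact_force: [1.3, 0.4, -0.8]
gripper_width: 0.0475
t 29.7 pos [ 0.6621 -0.0303  0.1176] yaw_y 90.01 tilt [ 0.005 -0.001] w 0.0475 F [ 1.3  0.4 -0.8] -> units [ 9.75 -7.83  0.1 ]
```

```bash
python3 -m pendant '[[[0,0,0,0,0,0,0.5],[0,0,0,0,0,0,1],[0,0,0,0,0,0,1],[0,0,0,0,0,0,1],[0,0,0,0,0,0,1],[0,0,0,0,0,0,1],[0,0,0,0,0,0,1],[0,0,0,0,0,0,1],[0,0,0,0,0,0,1],[0,0,0,0,0,0,1],[0,0,0,0,0,0,0.97],[0,0,0,0,0,0,0]]]'
python3 -m pendant '[[[0,-0.4,-0.5,0,0,0,0],[0,-0.7,-0.87,0,0,0,0],[0,-0.7,-0.87,0,0,0,0],[0,-0.7,-0.87,0,0,0,0],[0,-0.7,-0.87,0,0,0,0],[0,-0.7,-0.87,0,0,0,0],[0,-0.7,-0.87,0,0,0,0],[0,-0.7,-0.87,0,0,0,0],[0,-0.7,-0.87,0,0,0,0],[0,-0.7,-0.87,0,0,0,0],[0,-0.7,-0.87,0,0,0,0],[0,-0.43,-0.55,0,0,0,0]]]'
python3 -m pendant '[[[0,0,0,0,0,0,0],[0,0,0,0,0,0,0]]]'
python3 - <<'E'
from h import *
p=arm.capture('side');save(p,'s4')
s=arm.capture('top')
for q in (p,s): print([(np.round(r['xyz'],4).tolist(),round(float(r['p']),2)) for n in ('tin_mid','cup') for r in arm.landmark_of(q,n)[:1]])
go(.4184,-.226,.0255)
E
```

```text
time_s: 30.9
tool_pos: [0.6606, -0.0302, 0.1134]
tcp_rot: [0.708, 0.706, -0.0, -0.0]
contact_force: [-0.0, 0.2, -1.2]
gripper_width: 0.0474
time_s: 32.1
tool_pos: [0.4159, -0.2268, 0.1138]
tcp_rot: [0.705, 0.709, -0.0, -0.0]
contact_force: [-0.4, 0.7, -0.4]
gripper_width: 0.0475
time_s: 32.3
tool_pos: [0.4174, -0.226, 0.114]
tcp_rot: [0.706, 0.708, 0.0, 0.0]
contact_force: [-0.6, -0.0, -1.7]
gripper_width: 0.048
[([0.4134, -0.226, 0.1213], 0.66), ([0.4178, -0.2228, 0.0167], 0.76)]
[([0.4215, -0.2258, 0.1189], 0.46), ([0.4136, -0.223, 0.0191], 0.65)]
t 32.6 pos [ 0.4176 -0.2256  0.1139] yaw_y 0.1 tilt [-0.  0.] w 0.0478 F [-0.3 -0.1 -1.3] -> units [-0.01  0.03  3.53]
```

View pics/s4.png

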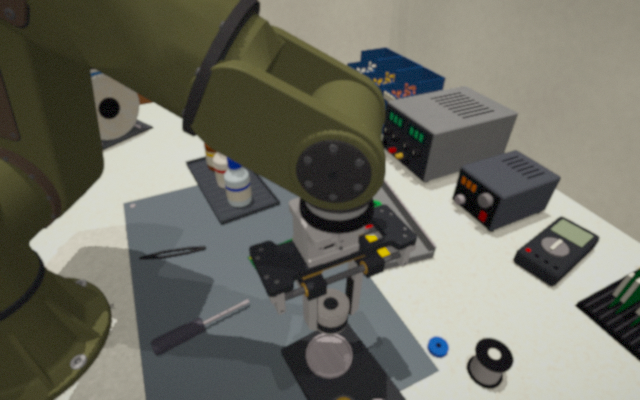

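```bash
python3 -m pendant '[[[0,0,0.02,0.5,0,0,0],[0,0,0,0.6,0,0,0],[0,0,0,0.6,0,0,0],[0,0,0,0.6,0,0,0],[0,0,0,0.5,0,0,0],[0,0,0,0.3,0,0,0],[0,0,0,0.2,0,0,0],[0,0,0,0.1,0,0,0],[0,0,0,0.07,0,0,0],[0,0,0,0,0,0,0],[0,0,0,0,0,0,0]]]'
python3 - <<'E'
from h import *
go(.418,-.2255,.0265)
p=arm.capture('side');save(p,'s5')
E
```

```text
time_s: 33.7
tool_pos: [0.4179, -0.2261, 0.0275]
tcp_rot: [0.707, 0.707, 0.0, 0.0]
contact_force: [0.2, -0.3, 0.1]
gripper_width: 0.0477
t 33.7 pos [ 0.4179 -0.2261  0.0275] yaw_y 0.03 tilt [ 0.001 -0.   ] w 0.0477 F [ 0.2 -0.3  0.1] -> units [0.03 0.   0.04]
```

View pics/s5.png

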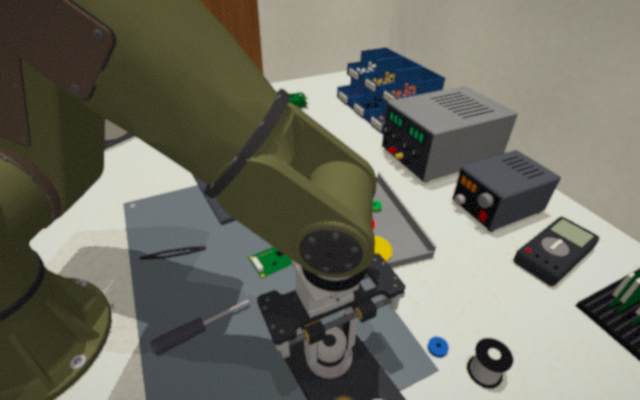

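```bash
python3 -m pendant '[[[0,0.02,0,0.04,0,0,0],[0,0,0,0,0,0,0],[0.6,0,0,0,0,0,0],[0.75,0,0,0,0,0,0],[0.75,0,0,0,0,0,0],[0.75,0,0,0,0,0,0],[0.75,0,0,0,0,0,0]]]'
python3 -m pendant '[[[0.75,0,0,-0.5,0,0,0],[0.75,0,0,-1,0,0,0],[0.75,0,0,-1,0,0,0],[0.75,0,0,-1,0,0,0],[0.75,0,0,-1,0,0,0],[0.75,0,0,-0.8,0,0,0],[0.75,0,0,0,0,0,0]]]'
python3 -m pendant '[[[0.75,0.5,0,0,0,0,0],[0.75,1,0,0,0,0,0],[0.75,1,0,0,0,0,0],[0.75,1,0,0,0,0,0],[0.75,1,0,0,0,0,0],[0.75,1,0,0,0,0,0],[0.75,1,0,0,0,0,0],[0.75,1,0,0,0,0,0],[0.75,0.5,0,0,0,0,0],[0.75,0,0,0,0,0,0]]]'
python3 - <<'E'
from h import *
p=arm.capture('side');save(p,'s6');W=world(p)
m=near(W,.418,-.226,.04,.047,.065);print('side tin top',m.sum(),circ(W[m]))
p=arm.capture('top');W=world(p);save(p,'t6')
m=near(W,.418,-.226,.04,.045,.065);print('tin top',m.sum(),circ(W[m]))
g=p['pixels'].astype(float).mean(2); mb=near(W,.418,-.226,.045,.005,.04)&(g>120);print('cup',circ(W[mb]))
for n,x,y in [('red',.402,.283),('yel',.397,.363),('blu',.407,.204)]:
    m=near(W,x,y,.04,.108,.14); print(n,m.sum(),circ(W[m]) if m.sum() else '')
go(.402,.283,.158)
E
```

```text
time_s: 34.45
tool_pos: [0.4178, -0.2255, 0.0262]
tcp_rot: [0.707, 0.707, 0.0, 0.0]
contact_force: [0.3, -0.1, 0.7]
gripper_width: 0.0706
time_s: 35.15
tool_pos: [0.4187, -0.2261, 0.1619]
tcp_rot: [0.707, 0.707, 0.001, 0.002]
contact_force: [0.3, -0.1, -0.1]
gripper_width: 0.0705
time_s: 36.15
tool_pos: [0.4172, -0.0243, 0.1582]
tcp_rot: [0.706, 0.708, -0.0, -0.0]
contact_force: [-0.4, 0.4, 0.2]
gripper_width: 0.0704
side tin top 872 [ 0.4171 -0.2253  0.0532  0.4175 -0.2236  0.0247]
tin top 330 [ 0.4182 -0.2239  0.0529  0.4178 -0.224   0.024 ]
cup [ 0.4198 -0.2263  0.019   0.4186 -0.2262  0.0326]
red 168 [0.4002 0.2822 0.1213 0.401  0.2845 0.0173]
yel 161 [0.3956 0.3631 0.1209 0.3955 0.3648 0.0157]
blu 153 [0.406  0.2034 0.122  0.4057 0.2039 0.0152]
t 36.25 pos [ 0.4175 -0.0257  0.1584] yaw_y 0.06 tilt [-0.001 -0.   ] w 0.0704 F [ 0.4 -1.1 -0.8] -> units [ 1.235e+01 -6.100e-01  1.000e-02]
```

View pics/s6.png

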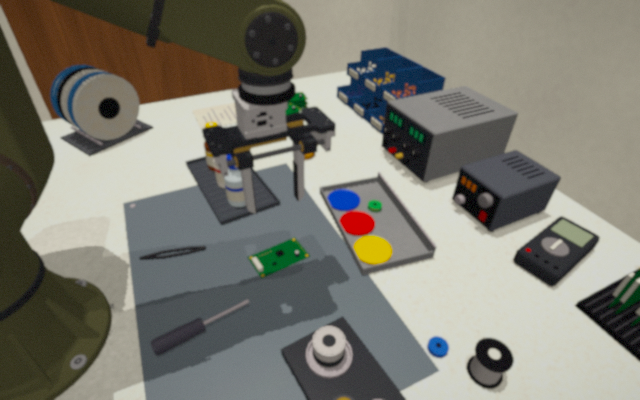

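View pics/t6.png

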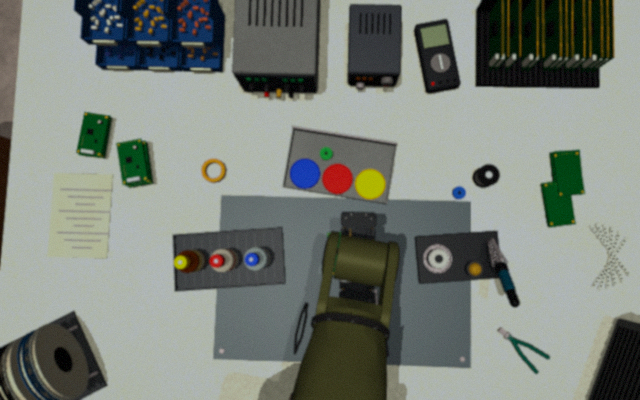

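The tin stands flat in the cup, with its top at 0.053 m and within about 2 mm of centre. The bottles are still upright on the tray. Blue goes back first.

```bash
python3 -m pendant '[[[0.7,0.9,-0.05,0,0,0,0],[0.7,0.9,-0.05,0,0,0,0],[0.7,0.9,-0.05,0,0,0,0],[0.7,0.9,-0.05,0,0,0,0],[0.7,0.9,-0.05,0,0,0,0],[0.7,0.9,-0.05,0,0,0,0],[0.7,0.9,-0.05,0,0,0,0],[0.7,0.9,-0.05,0,0,0,0],[0.7,0.9,-0.05,0,0,0,0],[0.7,0.9,0,0,0,0,0],[0.7,0.15,0,0,0,0,0],[0.7,0,0,0,0,0,0]]]'
python3 -m pendant '[[[0.7,0,0,0,0,0,0]]]'
python3 -c "
from h import *
go(.4062,.204,.090)"
```

```text
time_s: 37.45
tool_pos: [0.4065, 0.2027, 0.1584]
tcp_rot: [0.707, 0.707, -0.0, -0.0]
contact_force: [-0.0, 0.5, 0.1]
gripper_width: 0.0657
time_s: 37.55
tool_pos: [0.4065, 0.2022, 0.1585]
tcp_rot: [0.707, 0.707, -0.0, 0.0]
contact_force: [0.7, -0.3, 0.5]
gripper_width: 0.0656
t 37.55 pos [0.4065 0.2022 0.1585] yaw_y -0.02 tilt [-0. -0.] w 0.0656 F [ 0.7 -0.3  0.5] -> units [ 0.07 -0.01  2.74]
```

```bash
python3 -m pendant '[[[0.7,0.07,0,0.6,0,0,0],[0.7,0,0,0.6,0,0,0],[0.7,0,0,0.6,0,0,0],[0.7,0,0,0.6,0,0,0],[0.7,0,0,0.34,0,0,0],[0.7,0,0,0,0,0,0],[0,0,0,0,0,0,0],[0,0,0,0,0,0,0],[0,0,0,0,0,0,0],[0,0,0,0,0,0,0],[0,0,0,0,0,0,0],[0,0,0,0,0,0,0]]]' 20
python3 -m pendant '[[[0,0,0,0,0,0,0],[0,0,0,0,0,0,0],[0,0,0,-0.3,0,0,0],[0,0,0,-0.6,0,0,0],[0,0,0,-0.6,0,0,0],[0,0,0,-0.6,0,0,0],[0,0,0,-0.6,0,0,0],[0,0,0,-0.3,0,0,0],[0,0,0,0,0,0,0]]]' 20
python3 -c "
from h import *
go(.6187,.100,.165)"
```

```text
time_s: 38.75
tool_pos: [0.4063, 0.205, 0.0903]
tcp_rot: [0.707, 0.707, 0.0, 0.0]
contact_force: [-1.6, -0.3, 1.7]
gripper_width: 0.0294
time_s: 39.65
tool_pos: [0.4066, 0.2051, 0.166]
tcp_rot: [0.707, 0.707, 0.001, 0.0]
contact_force: [0.5, 0.6, -1.6]
gripper_width: 0.03
t 39.65 pos [0.4066 0.2051 0.166 ] yaw_y 0.03 tilt [0.001 0.001] w 0.03 F [ 0.5  0.6 -1.6] -> units [-4.21  8.48  0.05]
```

```bash
python3 -m pendant '[[[0,-0.2,0.4,0,0,0,0],[0,-0.4,0.8,0,0,0,0],[0,-0.45,0.9,0,0,0,0],[0,-0.45,0.9,0,0,0,0],[0,-0.45,0.9,0,0,0,0],[0,-0.45,0.9,0,0,0,0],[0,-0.45,0.9,0,0,0,0],[0,-0.45,0.9,0,0,0,0],[0,-0.45,0.9,0,0,0,0],[0,-0.4,0.8,0,0,0,0],[0,-0.06,0.18,0,0,0,0],[0,0,0,0,0,0,0]]]'
python3 -m pendant '[[[0,0,0,0,0,0,0],[0,0,0,0,0,0,0]]]'
python3 -c "
from h import *
go(.6187,.100,.097)"
```

```text
time_s: 40.85
tool_pos: [0.6184, 0.0993, 0.1639]
tcp_rot: [0.707, 0.707, -0.001, -0.001]
contact_force: [1.3, 0.5, 0.2]
gripper_width: 0.0297
time_s: 41.05
tool_pos: [0.6178, 0.1003, 0.1652]
tcp_rot: [0.707, 0.708, -0.0, -0.0]
contact_force: [0.8, 0.2, -1.0]
gripper_width: 0.0297
t 41.05 pos [0.6178 0.1003 0.1652] yaw_y 0.07 tilt [-0.  0.] w 0.0297 F [ 0.8  0.2 -1. ] -> units [-0.01  0.04  2.73]
```

```bash
python3 -m pendant '[[[0,0.02,0,0.5,0,0,0],[0,0,0,0.6,0,0,0],[0,0,0,0.6,0,0,0],[0,0,0,0.5,0,0,0],[0,0,0,0.3,0,0,0],[0,0,0,0.22,0,0,0],[0,0,0,0,0,0,0],[0.3,0,0,0,0,0,0],[0.7,0,0,0,0,0,0],[0.7,0,0,0,0,0,0],[0.7,0,0,0,0,0,0]]]'
python3 -m pendant '[[[0.7,0,0,0,0,0,0],[0.7,0,0,-0.5,0,0,0],[0.7,0,0,-0.8,0,0,0],[0.7,0,0,-0.8,0,0,0],[0.7,0,0,-0.6,0,0,0],[0.7,0,0,0,0,0,0]]]'
python3 - <<'E'
from h import *
go(.4009,.283,.158)
E
```

```text
time_s: 42.15
tool_pos: [0.6185, 0.1004, 0.0975]
tcp_rot: [0.707, 0.707, 0.0, 0.0]
contact_force: [0.3, 0.0, 0.6]
gripper_width: 0.0501
time_s: 42.75
tool_pos: [0.6193, 0.1004, 0.1675]
tcp_rot: [0.707, 0.707, 0.002, 0.001]
contact_force: [-0.3, 0.7, -0.4]
gripper_width: 0.0656
t 42.75 pos [0.6193 0.1004 0.1675] yaw_y 0.03 tilt [0.004 0.   ] w 0.0656 F [-0.3  0.7 -0.4] -> units [ 7.31 -8.73  0.35]
```

```bash
python3 -m pendant '[[[0.7,0.5,-0.6,0,0,0,0],[0.7,0.8,-0.96,0,0,0,0],[0.7,0.8,-0.96,0,0,0,0],[0.7,0.8,-0.96,0,0,0,0],[0.7,0.8,-0.96,0,0,0,0],[0.7,0.8,-0.96,0,0,0,0],[0.7,0.8,-0.96,0,0,0,0],[0.7,0.8,-0.96,0,0,0,0],[0.7,0.8,-0.96,0,0,0,0],[0.7,0.4,-0.42,0.3,0,0,0],[0.7,0,0,0,0,0,0],[0.7,0,0,0,0,0,0]]]'
python3 - <<'E'
from h import *
go(.4009,.283,.090)
p=arm.capture('top');W=world(p)
m=near(W,.6187,.1,.045,.112,.145);print('blue',m.sum(),circ(W[m]))
p=arm.capture('side');save(p,'s7')
E
```

```text
time_s: 43.95
tool_pos: [0.4011, 0.2824, 0.1567]
tcp_rot: [0.707, 0.707, -0.0, -0.0]
contact_force: [-0.7, 0.2, -0.3]
gripper_width: 0.0659
t 43.95 pos [0.4011 0.2824 0.1567] yaw_y 0.04 tilt [-0.001 -0.001] w 0.0659 F [-0.7  0.2 -0.3] -> units [ 0.03 -0.01  2.67]
blue 149 [0.6188 0.0994 0.128  0.6197 0.0998 0.0153]
```

View pics/s7.png

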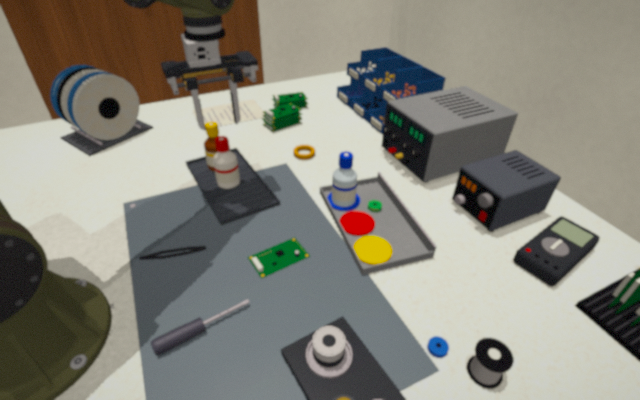

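The blue bottle stands in the blue dish at (345,185), centred. Red is next, lifted high enough to clear it.

```bash
python3 -m pendant '[[[0.7,0.03,0,0.6,0,0,0],[0.7,0,0,0.6,0,0,0],[0.7,0,0,0.6,0,0,0],[0.7,0,0,0.6,0,0,0],[0.7,0,0,0.27,0,0,0],[0.7,0,0,0,0,0,0],[0,0,0,0,0,0,0],[0,0,0,0,0,0,0],[0,0,0,0,0,0,0],[0,0,0,0,0,0,0],[0,0,0,0,0,0,0],[0,0,0,0,0,0,0]]]' 20
python3 -m pendant '[[[0,0,0,0,0,0,0],[0,0,0,0,0,0,0],[0,0,0,-0.3,0,0,0],[0,0,0,-0.6,0,0,0],[0,0,0,-0.8,0,0,0],[0,0,0,-0.8,0,0,0],[0,0,0,-0.8,0,0,0],[0,0,0,-0.8,0,0,0],[0,0,0,-0.8,0,0,0],[0,0,0,-0.6,0,0,0],[0,0,0,-0.3,0,0,0],[0,0,0,0,0,0,0]]]' 20
python3 -c "
from h import *
go(.6083,.019,.235)"
```

```text
time_s: 45.25
tool_pos: [0.4008, 0.2835, 0.0906]
tcp_rot: [0.707, 0.707, 0.0, 0.0]
contact_force: [0.0, 0.4, 1.3]
gripper_width: 0.0297
time_s: 46.45
tool_pos: [0.4009, 0.2836, 0.2362]
tcp_rot: [0.707, 0.707, 0.001, 0.0]
contact_force: [-0.1, 0.1, -2.5]
gripper_width: 0.0298
t 46.45 pos [0.4009 0.2836 0.2362] yaw_y 0.03 tilt [0.001 0.001] w 0.0298 F [-0.1  0.1 -2.5] -> units [-10.59   8.29   0.05]
```

```bash
python3 -m pendant '[[[0,-0.4,0.31,0,0,0,0],[0,-0.8,0.63,0,0,0,0],[0,-0.9,0.7,0,0,0,0],[0,-0.9,0.7,0,0,0,0],[0,-0.9,0.7,0,0,0,0],[0,-0.9,0.7,0,0,0,0],[0,-0.9,0.7,0,0,0,0],[0,-0.9,0.7,0,0,0,0],[0,-0.9,0.7,0,0,0,0],[0,-0.9,0.7,0,0,0,0],[0,-0.9,0.7,0,0,0,0],[0,-0.9,0.7,0,0,0,0]]]'
python3 -m pendant '[[[0,-0.39,0.36,0,0,0,0],[0,0,0,0,0,0,0],[0,0,0,0,0,0,0],[0,0,0,0,0,0,0]]]'
python3 -c "
from h import *
go(.6083,.019,.097)"
```

```text
time_s: 47.65
tool_pos: [0.5998, 0.0266, 0.2342]
tcp_rot: [0.707, 0.707, -0.001, -0.001]
contact_force: [-0.7, 0.1, -0.9]
gripper_width: 0.0297
time_s: 48.05
tool_pos: [0.6079, 0.0198, 0.2355]
tcp_rot: [0.707, 0.708, -0.0, -0.0]
contact_force: [-0.5, 0.4, -0.9]
gripper_width: 0.0296
t 48.05 pos [0.6079 0.0198 0.2355] yaw_y 0.09 tilt [-0.  0.] w 0.0296 F [-0.5  0.4 -0.9] -> units [-0.03  0.02  5.54]
```

```bash
python3 -m pendant '[[[0,0,0,0.4,0,0,0],[0,0,0,0.8,0,0,0],[0,0,0,0.8,0,0,0],[0,0,0,0.8,0,0,0],[0,0,0,0.8,0,0,0],[0,0,0,0.6,0,0,0],[0,0,0,0.6,0,0,0],[0,0,0,0.4,0,0,0],[0,0,0,0.2,0,0,0],[0,0,0,0.1,0,0,0],[0,0,0,0,0,0,0]]]'
python3 -m pendant '[[[0,0,0,0.03,0,0,0],[0.3,0,0,0,0,0,0],[0.7,0,0,0,0,0,0],[0.7,0,0,0,0,0,0],[0.7,0,0,0,0,0,0],[0.7,0,0,0,0,0,0],[0.7,0,0,-0.5,0,0,0],[0.7,0,0,-0.8,0,0,0],[0.7,0,0,-0.8,0,0,0],[0.7,0,0,-0.6,0,0,0],[0.7,0,0,0,0,0,0]]]'
python3 - <<'E'
from h import *
go(.3957,.3635,.165)
E
```

```text
time_s: 49.15
tool_pos: [0.6085, 0.0188, 0.0981]
tcp_rot: [0.707, 0.707, 0.0, 0.0]
contact_force: [0.2, 0.6, -0.4]
gripper_width: 0.0297
time_s: 50.25
tool_pos: [0.6093, 0.0188, 0.1674]
tcp_rot: [0.707, 0.707, 0.001, 0.001]
contact_force: [-0.7, -0.3, 0.2]
gripper_width: 0.0657
t 50.25 pos [0.6093 0.0188 0.1674] yaw_y 0.03 tilt [ 0.004 -0.   ] w 0.0657 F [-0.7 -0.3  0.2] -> units [13.79 -8.54  0.06]
```

```bash
python3 -m pendant '[[[0.7,1,-0.62,0,0,0,0],[0.7,1,-0.62,0,0,0,0],[0.7,1,-0.62,0,0,0,0],[0.7,1,-0.62,0,0,0,0],[0.7,1,-0.62,0,0,0,0],[0.7,1,-0.62,0,0,0,0],[0.7,1,-0.62,0,0,0,0],[0.7,1,-0.62,0,0,0,0],[0.7,1,-0.62,0,0,0,0],[0.7,1,-0.62,0,0,0,0],[0.7,1,-0.62,0,0,0,0],[0.7,1,-0.62,0,0,0,0]]]'
python3 -m pendant '[[[0.7,0.9,-0.57,0,0,0,0],[0.7,0.7,-0.44,0,0,0,0],[0.7,0.19,-0.05,0,0,0,0],[0.7,0,0,0,0,0,0],[0.7,0,0,0,0,0,0]]]'
python3 - <<'E'
from h import *
go(.3957,.3635,.090)
p=arm.capture('top');W=world(p)
for n,x,y in (('blue',.6187,.1),('red',.608,.02)):
  m=near(W,x,y,.04,.112,.145);print(n,m.sum(),circ(W[m]))
p=arm.capture('side');save(p,'s8')
E
```

```text
time_s: 51.45
tool_pos: [0.4212, 0.3195, 0.164]
tcp_rot: [0.707, 0.707, -0.0, -0.0]
contact_force: [-0.6, 0.5, -0.1]
gripper_width: 0.0659
time_s: 51.95
tool_pos: [0.3961, 0.3628, 0.1644]
tcp_rot: [0.707, 0.707, -0.0, 0.0]
contact_force: [0.3, -0.9, -0.2]
gripper_width: 0.0659
t 51.95 pos [0.3961 0.3628 0.1644] yaw_y 0.0 tilt [-0. -0.] w 0.0659 F [ 0.3 -0.9 -0.2] -> units [ 0.03 -0.02  2.98]
blue 149 [0.619  0.0994 0.128  0.6199 0.1002 0.0155]
red 147 [0.6087 0.0183 0.1282 0.61   0.0186 0.0156]
```

View pics/s8.png

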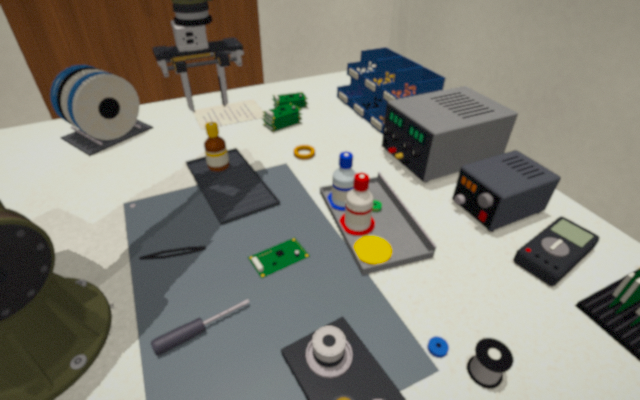

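Blue and red stand in their own dishes at (345,185) and (358,212). Yellow is last.

```bash
python3 -m pendant '[[[0.7,0.02,-0.02,0.6,0,0,0],[0.7,0,0,0.7,0,0,0],[0.7,0,0,0.7,0,0,0],[0.7,0,0,0.6,0,0,0],[0.7,0,0,0.38,0,0,0],[0.7,0,0,0,0,0,0],[0,0,0,0,0,0,0],[0,0,0,0,0,0,0],[0,0,0,0,0,0,0],[0,0,0,0,0,0,0],[0,0,0,0,0,0,0],[0,0,0,0,0,0,0]]]' 20
python3 -m pendant '[[[0,0,0,0,0,0,0],[0,0,0,0,0,0,0],[0,0,0,-0.3,0,0,0],[0,0,0,-0.6,0,0,0],[0,0,0,-0.8,0,0,0],[0,0,0,-0.8,0,0,0],[0,0,0,-0.8,0,0,0],[0,0,0,-0.8,0,0,0],[0,0,0,-0.8,0,0,0],[0,0,0,-0.6,0,0,0],[0,0,0,-0.3,0,0,0],[0,0,0,0,0,0,0]]]' 20
python3 -c "
from h import *
go(.5968,-.0624,.235)"
```

```text
time_s: 53.25
tool_pos: [0.3953, 0.3641, 0.0904]
tcp_rot: [0.707, 0.707, 0.0, 0.0]
contact_force: [-0.1, -0.1, 1.9]
gripper_width: 0.0295
time_s: 54.45
tool_pos: [0.3954, 0.3641, 0.236]
tcp_rot: [0.707, 0.707, 0.001, 0.0]
contact_force: [-0.4, 0.2, -1.0]
gripper_width: 0.0297
t 54.45 pos [0.3954 0.3641 0.236 ] yaw_y 0.03 tilt [0.001 0.001] w 0.0297 F [-0.4  0.2 -1. ] -> units [-17.06   8.05   0.03]
```

```bash
python3 -m pendant '[[[0,-0.4,0.19,0,0,0,0],[0,-0.8,0.38,0,0,0,0],[0,-0.9,0.42,0,0,0,0],[0,-0.9,0.42,0,0,0,0],[0,-0.9,0.42,0,0,0,0],[0,-0.9,0.42,0,0,0,0],[0,-0.9,0.42,0,0,0,0],[0,-0.9,0.42,0,0,0,0],[0,-0.9,0.42,0,0,0,0],[0,-0.9,0.42,0,0,0,0],[0,-0.9,0.42,0,0,0,0],[0,-0.9,0.42,0,0,0,0]]]'
python3 -m pendant '[[[0,-0.9,0.42,0,0,0,0],[0,-0.9,0.42,0,0,0,0],[0,-0.9,0.42,0,0,0,0],[0,-0.9,0.42,0,0,0,0],[0,-0.9,0.42,0,0,0,0],[0,-0.9,0.42,0,0,0,0],[0,-0.9,0.42,0,0,0,0],[0,-0.5,0.3,0,0,0,0],[0,-0.06,0.04,0,0,0,0],[0,0,0,0,0,0,0],[0,0,0,0,0,0,0],[0,0,0,0,0,0,0]]]'
python3 -c "
from h import *
go(.5968,-.0624,.097)"
```

```text
time_s: 55.65
tool_pos: [0.5146, 0.1073, 0.2342]
tcp_rot: [0.707, 0.707, -0.001, -0.0]
contact_force: [-0.1, 0.6, -1.2]
gripper_width: 0.0296
time_s: 56.85
tool_pos: [0.5965, -0.0616, 0.2353]
tcp_rot: [0.707, 0.708, 0.0, 0.0]
contact_force: [0.5, -0.6, -2.0]
gripper_width: 0.0293
t 56.85 pos [ 0.5965 -0.0616  0.2353] yaw_y 0.09 tilt [0. 0.] w 0.0293 F [ 0.5 -0.6 -2. ] -> units [-0.03  0.01  5.53]
```

```bash
python3 -m pendant '[[[0,0,0,0.4,0,0,0],[0,0,0,0.8,0,0,0],[0,0,0,0.8,0,0,0],[0,0,0,0.8,0,0,0],[0,0,0,0.8,0,0,0],[0,0,0,0.6,0,0,0],[0,0,0,0.6,0,0,0],[0,0,0,0.4,0,0,0],[0,0,0,0.2,0,0,0],[0,0,0,0.12,0,0,0],[0,0,0,0,0,0,0]]]'
python3 -m pendant '[[[0,0,0,0.02,0,0,0],[0.3,0,0,0,0,0,0],[0.7,0,0,0,0,0,0],[0.7,0,0,0,0,0,0],[0.7,0,0,0,0,0,0],[0.7,0,0,0,0,0,0],[0.7,0,0,-0.5,0,0,0],[0.7,0,0,-0.8,0,0,0],[0.7,0,0,-0.8,0,0,0],[0.7,0,0,-0.6,0,0,0],[0.7,0,0,-0.6,0,0,0]]]'
python3 -m pendant '[[[0.7,0.5,-0.5,0,0,0,0],[0.7,0.8,-1,0,0,0,0],[0.7,0.8,-1,0,0,0,0],[0.7,0.8,-1,0,0,0,0],[0.7,0.8,-1,0,0,0,0],[0.7,0.8,-1,0,0,0,0],[0.7,0.8,-1,0,0,0,0],[0.7,0.8,-1,0,0,0,0],[0.7,0.8,-0.5,0,0,0,0],[0.7,0.8,0,0,0,0,0],[0.7,0.5,0,0,0,0,0],[0.7,0,0,0,0,0,0]]]'
python3 - <<'E'
from h import *
go(.4,.2,.2)
p=arm.capture('top');W=world(p);save(p,'t9')
for n,x,y in (('blue',.6187,.1),('red',.608,.02),('yel',.5968,-.0624)):
  m=near(W,x,y,.04,.112,.145);print(n,m.sum(),circ(W[m]))
m=near(W,.418,-.226,.04,.045,.065);print('tin top',m.sum(),circ(W[m]))
for n in names: print(n,[(np.round(r['xyz'],4).tolist(),round(float(r['p']),2)) for r in arm.landmark_of(p,n)[:1]])
p=arm.capture('side');save(p,'s9')
E
```

```text
time_s: 57.95
tool_pos: [0.5968, -0.0624, 0.0973]
tcp_rot: [0.707, 0.707, 0.0, 0.0]
contact_force: [-0.3, -1.2, -0.7]
gripper_width: 0.0295
time_s: 59.05
tool_pos: [0.5968, -0.0624, 0.1811]
tcp_rot: [0.707, 0.707, 0.0, 0.0]
contact_force: [-0.9, 0.2, -0.1]
gripper_width: 0.0661
time_s: 60.25
tool_pos: [0.3968, 0.1433, 0.1797]
tcp_rot: [0.706, 0.708, 0.0, 0.0]
contact_force: [0.2, -0.1, -0.2]
gripper_width: 0.0659
t 60.25 pos [0.3968 0.1433 0.1797] yaw_y 0.12 tilt [0.001 0.   ] w 0.0659 F [ 0.2 -0.1 -0.2] -> units [ 2.27  0.13 -0.81]
blue 149 [0.6189 0.0994 0.1281 0.6197 0.1002 0.0156]
red 147 [0.6087 0.0184 0.1283 0.6098 0.0187 0.0154]
yel 149 [ 0.5976 -0.0622  0.128   0.5983 -0.0625  0.0153]
tin top 335 [ 0.4181 -0.2237  0.0532  0.4179 -0.2242  0.0239]
red_bottle [([0.6067, 0.0195, 0.0677], 0.97)]
yellow_bottle [([0.5961, -0.0611, 0.0688], 0.65)]
blue_bottle [([0.6171, 0.1018, 0.0704], 0.78)]
tin_mid [([0.4208, -0.2251, 0.0301], 0.87)]
dish_red [([0.6039, 0.0207, 0.0025], 0.62)]
dish_yellow [([0.5971, -0.063, 0.0082], 0.81)]
dish_blue [([0.62, 0.1049, 0.0063], 0.49)]
tray [([0.4029, 0.2834, -0.001], 0.98)]
cup [([0.4161, -0.2241, 0.02], 0.89)]
board_mid [([0.4263, 0.0066, 0.0018], 0.74)]
```

View pics/s9.png

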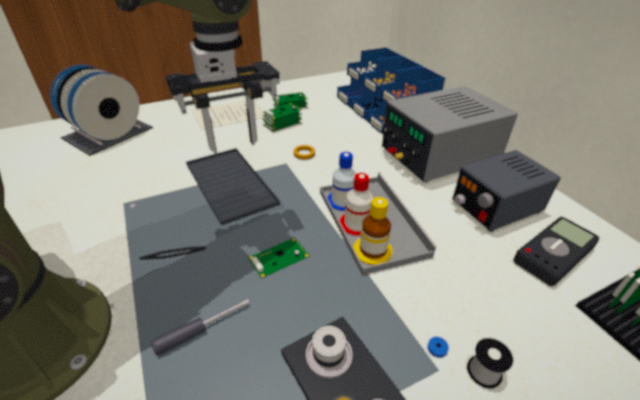

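View pics/t9.png

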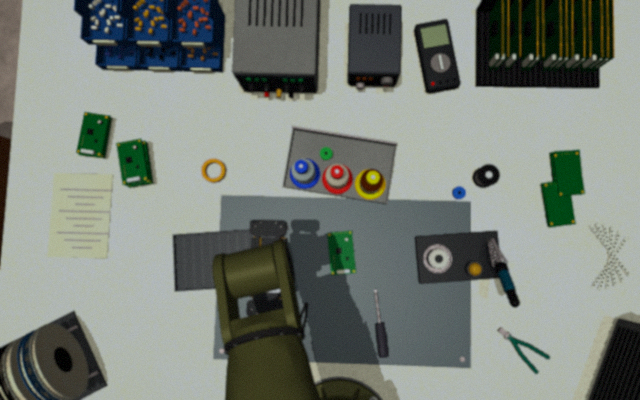

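Both views show each bottle upright in its own colour's dish, the tin in the cup at (438,258) in the top view, the board where it was, and the gripper clear of everything. I'm handing in.

```bash
python3 -c "
from workcell import arm
print(arm.close_job())"
```

```text
the job is handed in; nothing more can be done
None
```

The job is done and handed in after about 60 s of the 144 s allowed. The hand-in call gives no verdict, so what follows is from my own last checks.

**What I did:** I moved the three bottles onto the side tray and stood the tin in the steel cup. I then put the bottles back, blue, red and yellow, each in its own colour's dish.

**Last checks:**

| Item | Result |
|---|---|
| Bottles | Upright, all cap tops at 0.128 m, caps within about 2 mm of their dish centres |
| Tin | Flat in the cup, top at 0.053 m, about 2 mm from the cup's centre |
| Board | Not visibly moved in the pictures |
| Gripper | Open and clear of everything, contact force at noise level |

**Disagreements:** The network's position for the blue dish was about 5 mm off my own fit, and for the red and yellow dishes and the cup the gap was up to about 5 mm. For the dishes I used my own fit from the empty dishes. For the cup I used a point between my fit and the network's. In the first pictures the networks gave wrong positions for some dishes hidden by bottles. One check was missed: the red bottle was not detected in the top view while the arm was over the tray, but it was plain in the side view.

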